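Roll five stiffener strips home in the bonding jig

TASK

Take the sprung hand roller out of its stand and roll it along the row of five fibreglass strips in the bonding jig, starting on the strip next to the raised stop bar and rolling off towards the open end, so that every strip is bedded fully down on the plate. Press only with the roller, steadily at about 15 N and never above 25 N; the height and slope of the plate are not known exactly, so feel for them. Then put the roller back upright in its stand, let go, and leave the things lying nearby alone.

Things in the scene. Friction and masses are not known exactly. Their poses are not given: they have to be found in the camera images.
- roller: Sprung hand roller, 114 mm tall, 0.25 kg. Origin at the lowest point of the wheel, z up along the handle, x along the axle, y the way it rolls. Rubber wheel 40 mm in diameter, 44 mm wide, in a fork under a flange 74 (x) x 44 (y) mm (underside at z = 46 mm). The spring yields from 4 N on, then 7 N per mm, up to a stop at 6 mm. Works either way round.
- roller_grip (a point): Where to grip the roller: on the axis of its upright black handle, 97 mm above the roller's origin. The handle is a bar 30 mm in roller x by 22 mm in y, from 64 to 112 mm above the roller's origin. Best gripped from above across the 22 mm (fingers closing along the way it rolls).
- stand: Fixed grey stand, base 110 (x) x 80 (y) x 6 mm, origin under its centre, z up. Two rails along y at x = -37 and +37 mm, 12 mm wide, tops 55 mm above the bench, carry the ends of the roller's flange, the wheel hanging between them (62 mm free); lips 8 mm high at the rail ends, 52 mm apart, keep the 44 mm flange in place.
- stand_seat (a point): Where the roller's origin is when it hangs in the stand: on the stand's axis, 9 mm above the bench; roller x then lies along stand x, either way round.
- jig: Fixed bonding jig, steel base 110 (x) x 210 (y) x 8 mm, origin under its centre, z up. A stop bar, top 60 mm high, crosses its -y end (y = -103 to -93 mm); +y end open. Between, a bed plate on levelling screws bears five bare strips, 64 (x) x 24.5 (y) x 3 mm, at y = -52, -26, 0, 26, 52 mm. The bed's height is off by up to 8 mm and it slopes along y by up to 0.05 rad, unmeasured.
- row_start (a point): Point of the jig's frame at the middle of strip 0, the one next to the stop bar, at the nominal height of the strips' tops before bonding, 33 mm above the bench; the true top may be up to 11 mm higher or lower.
- row_end (a point): The same at the middle of strip 4, the one at the open end: nominal height 33 mm; the true top may be up to 11 mm higher or lower. From row_start to row_end is jig +y, 104 mm.
- strip0 (a joint): How far strip 0 (centre at jig y = -52 mm) has been pressed down into its adhesive, m: 0 tacked and 2 mm proud, 0.002 fully down on the plate. It yields only to a push above about 8 N and then stays down.
- strip1 (a joint): How far strip 1 (centre at jig y = -26 mm) has been pressed down into its adhesive, m: 0 tacked and 2 mm proud, 0.002 fully down on the plate. It yields only to a push above about 8 N and then stays down.
- strip2 (a joint): How far strip 2 (centre at jig y = 0 mm) has been pressed down into its adhesive, m: 0 tacked and 2 mm proud, 0.002 fully down on the plate. It yields only to a push above about 8 N and then stays down.
- strip3 (a joint): How far strip 3 (centre at jig y = 26 mm) has been pressed down into its adhesive, m: 0 tacked and 2 mm proud, 0.002 fully down on the plate. It yields only to a push above about 8 N and then stays down.
- strip4 (a joint): How far strip 4 (centre at jig y = 52 mm) has been pressed down into its adhesive, m: 0 tacked and 2 mm proud, 0.002 fully down on the plate. It yields only to a push above about 8 N and then stays down.
- roller_wheel (a joint): Angle the wheel has turned in its fork, rad, 0 at the start, either sign; one turn is 126 mm of rolling.
- tape_roll: Bystander: roll of black tape, 59 mm wide, 18 mm high, lying flat; origin under its centre.
- flux_tin: Bystander: flat round tin with yellow lid, 51 mm wide, 18 mm high; origin under its centre.
- small_board: Bystander: small green circuit board 38 x 48 mm, 9 mm high; origin under its centre.
- tip_box: Bystander: small pale case 40 x 62 x 14 mm; origin under its centre.

How it is judged:
By the outcome, as a careful person would: the job done as asked, in the order asked, and still so for the second after the job is handed in, with the robot touching nothing.
It also fails if it takes over 72 s, if anything falls off the work surface, if the arm or the gripper's body presses on something with over 40 N, if the wrist force passes 120 N, or if a joint passes its speed limit or range.

ROBOT

A 7-joint arm with a two-finger parallel gripper is mounted at the origin on a cart in front of the work surface, level with it; the furniture and walls round the work are solid. World frame = base frame: x ahead of the robot, y to its left, z up, the work surface at z = 0. Lengths are in m, angles in rad, forces in N, time in s.
With the tool pointing down it reaches from about 0.4 to 0.875 m from the base axis. Payload 19.3 kg.
Tool frame: the origin (TCP) lies at the very end of the fingers, on their centre line; the grasp point (between the pads) lies 19 mm behind it; z points along the fingers, y is the line along which they close (so a half turn about z gives the same grasp; the last joint's range is limited). The gripper opens to 85 mm and grips with 20 to 120 N. Pads are 22 mm wide; open, the fingers measure 114 mm over their backs; the gripper's body (76 mm by 85 mm) begins 54 mm behind the grasp point. The pads swing forward as they close: fully open they stand 13 mm farther back than shut.
Start: joints at [1.172, 0.521, -0.036, 1.599, 0.021, 1.021, -0.113], TCP at [0.202, -0.592, 0.231] pointing down, gripper open.
Joint ranges: [-2.91, 2.91], [-0.3, 2.13], [-1.5, 1.42], [0.17, 2.43], [-1.26, 4.41], [0.16, 1.93], [-2.52, 2.52]. Speed limits (rad/s): [1.89, 1.89, 2.39, 2.39, 3.01, 3.01, 3.01].

INTERFACE

Orientations are given as [roll, pitch, yaw] about the fixed x, y, z axes, in that order (R = Rz(yaw) Ry(pitch) Rx(roll)).
In Python, from workcell import bot gives the robot as it stands.
- The arm moves only by the tool carry_out, never from a script. Its argument "rows" is a list that holds one entry, the list of rows, each a list of 4 numbers: the shift along the tool's x, y, z in m, then the turn about the tool's z in degrees. In form: [[[x, y, z, twist], ...]]. A call has 1 to 12 rows; each row is the pose to reach, as a shift and turn from the pose commanded when the call began, along the tool's axes at that moment; what a row does not reach only later rows make up. A row lasts 1/12 s, in which the tool goes at most 41.7 mm and 7.16 degrees, less where a joint would pass 70% of its speed; a pose out of reach is approached as far as the arm can. A call with a gripper value outside its range is refused whole. "grip" is the finger opening in m, from 0 to 0.0854, set as the call begins (left out, the last holds). The fingers move at their own pace and stop on an object; "grip_force" is the grip in N (left out, the last holds). Time passes only in rows, so rows that repeat a pose let the fingers close. It gives the time, the measured TCP pose, the force, the opening and the grip force at its end, in the units of the state.
- bot.observe(): the state, without advancing time (a new reading comes with each control period).
- bot.grab_frame(name): name is "scene" or "top"; returns a dict with "pixels" (480x640x3 uint8, red, green, blue), "K" (3x3 intrinsics, pixels), "k1" (the pictures are not rectified: a ray, as slopes to the right and down, at radius r is drawn at 1 + k1 r^2 times it, then the intrinsics apply), "pose" (4x4, takes a point from camera to world coordinates). Camera axes: x right, y down, z forward; pixel columns grow to the right and rows downward; lengths in m; the calibration is good to about 2 mm. A picture is of the moment at which its call begins. There is no depth.
- bot.job_done(): hands the job in; it is judged then, once.
Trained networks look in a picture, given as the dict that the camera call returned (one of the last four; its "shot" number tells which), for a name from the list of things; names that differ only in an ending like _2 or _b are one class to them, and where a whole thing is asked for, a point or a joint stands for the part that bears it (a point fixed in the world has none). Each returns a list of dicts, best first, with "conf" (0 to 1); they miss things now and then, are a little off and sometimes report something else, mostly with a low value. They report only what shows in the picture. A call takes as long as a camera call.
- bot.look_for(picture, label): "position" ([column, row] in pixels, amid what is visible of it).
- bot.regions_of(picture, label): "region" (480x640 bool, what is visible of it) and "position" ([column, row] in pixels, amid what is visible of it).
- bot.spot_point(picture, label): "position" ([column, row] in pixels: a listed point, or the origin of a listed thing).
The state is a dict: "clock": time; "qpos": joint angles; "qd": joint speeds; "joint_efforts": joint torques, N m; "position": TCP position; "tool_rot": TCP orientation; "force": force on the tool from outside, world axes, zero at the start; "moment": the same for the moment, N m; "grip_width": finger opening in m; "finger_force": force on a finger pad.
Only numpy, scipy, OpenCV 4.12 (cv2) and the standard library are available. Lean on these libraries where they do the work, as an engineer would, in place of code of your own. Each camera call takes 0.05 s, during which the arm holds its last target. There are 200 camera calls.

## Working session

There is one attempt and no reset: what is moved stays moved. The work goes in short steps, Python scripts to look and compute and a tool call to move; the robot and the scene stay as the last step left them, time stands still between calls to the robot, and variables do not carry over. Pictures are saved under pics/ and viewed, at most 10 in all, crops included, and the job is handed in when it is done.

Besides the shell and the picture viewer there is one more tool, called after "Emit:" as a command line: name --argument value ..., lists and objects as JSON in quotes. carry_out: Moves the arm, as the interface text tells. Its arguments: {"type":"object","properties":{"rows":{"type":"array","items":{"type":"array","items":{"type":"array","items":{"type":"number"}}}},"grip":{"type":"number"},"grip_force":{"type":"number"}},"required":["rows"]}

```bash
mkdir -p pics; cat > h.py <<'E'
import numpy as np, cv2
from workcell import bot
def ray(f,px):
    K=np.array(f["K"]);u=(px[0]-K[0,2])/K[0,0];v=(px[1]-K[1,2])/K[1,1]
    x,y=u,v
    for _ in range(20):
        s=1+f["k1"]*(x*x+y*y);x,y=u/s,v/s
    T=np.array(f["pose"]);return T[:3,3],T[:3,:3]@np.array([x,y,1.])
def at(f,px,z):
    o,d=ray(f,px);return o+d*(z-o[2])/d[2]
def proj(f,p):
    T=np.array(f["pose"]);c=T[:3,:3].T@(np.array(p)-T[:3,3]);x,y=c[:2]/c[2];s=1+f["k1"]*(x*x+y*y);K=np.array(f["K"])
    return np.array([K[0,0]*x*s+K[0,2],K[1,1]*y*s+K[1,2]])
def save(f,n): cv2.imwrite("pics/"+n,f["pixels"][:,:,::-1])
E
python3 - <<'E'
from h import *
np.set_printoptions(precision=4,suppress=True)
print(bot.observe())
Z=dict(roller_grip=.106,stand_seat=.009,row_start=.033,row_end=.033,stand=0,jig=0,roller=.009,tape_roll=0,flux_tin=0,small_board=0,tip_box=0)
for c in("scene","top"):
    f=bot.grab_frame(c);save(f,c+"0.png");print(c,np.array(f["pose"])[:3,3],f["k1"])
    for n,z in Z.items():
        for r in bot.spot_point(f,n)[:2]: print(n,np.array(r["position"]),round(r["conf"],2),at(f,r["position"],z))
E
```

```text
{'clock': 0.0, 'qpos': array([ 1.1718,  0.522 , -0.0364,  1.6   ,  0.0212,  1.0211, -0.1128]), 'qd': array([ 0.0013,  0.0002,  0.0019, -0.0001,  0.0001,  0.0004,  0.0005]), 'joint_efforts': array([ -0.0036, -92.7107,   1.9779, -36.9932,   0.0176,   0.0081,
         0.    ]), 'position': array([ 0.2017, -0.5912,  0.2307]), 'tool_rot': array([-3.1404,  0.0001,  0.3288]), 'force': array([-0.3417,  0.1913,  0.6352]), 'moment': array([-0.0498, -0.0065, -0.0483]), 'finger_force': 0.0, 'grip_width': 0.08542178508502321}
scene [0.1891 0.5451 0.7646] -0.003782680560137485
roller_grip [302.3 325.1] 0.61 [0.4978 0.1865 0.106 ]
stand_seat [307.4 360. ] 0.96 [0.4912 0.1866 0.009 ]
stand_seat [388.4 243. ] 0.6 [ 0.5242 -0.1407  0.009 ]
row_start [405.7 215.3] 0.66 [ 0.5267 -0.2139  0.033 ]
row_start [392.8 237.3] 0.62 [ 0.5148 -0.1386  0.033 ]
row_end [374.3 241.1] 0.58 [ 0.5401 -0.1068  0.033 ]
stand [309.3 358.8] 0.93 [0.4936 0.1785 0.    ]
jig [390.8 239.7] 0.81 [ 0.5292 -0.1605  0.    ]
roller [308.6 361.1] 0.65 [0.4882 0.1871 0.009 ]
tape_roll [259.5 283.3] 0.93 [0.679  0.0984 0.    ]
flux_ti
[... 333 characters left out ...]
 0.2 [ 0.5107 -0.1996  0.106 ]
stand_seat [240.  290.7] 0.89 [0.4965 0.1897 0.009 ]
row_start [432.  274.9] 0.56 [ 0.522 -0.214  0.033]
row_end [382.  267.2] 0.68 [ 0.5398 -0.111   0.033 ]
stand [243.9 290.9] 0.6 [0.4959 0.1828 0.    ]
stand [234.3 294.6] 0.46 [0.4885 0.2034 0.    ]
jig [403.9 271.7] 0.93 [ 0.5306 -0.1611  0.    ]
roller [241.5 294.5] 0.62 [0.4884 0.1865 0.009 ]
roller [390.5 205.9] 0.41 [ 0.6723 -0.1358  0.009 ]
tape_roll [285.4 199.7] 0.89 [0.6921 0.0914 0.    ]
flux_tin [331.  212.2] 0.58 [ 0.6626 -0.0075  0.    ]
flux_tin [402.7 271.4] 0.35 [ 0.5313 -0.1585  0.    ]
small_board [238.7 293.3] 0.57 [0.491  0.1939 0.    ]
tip_box [388.  204.8] 0.82 [ 0.6762 -0.1316  0.    ]
```

View pics/scene0.png

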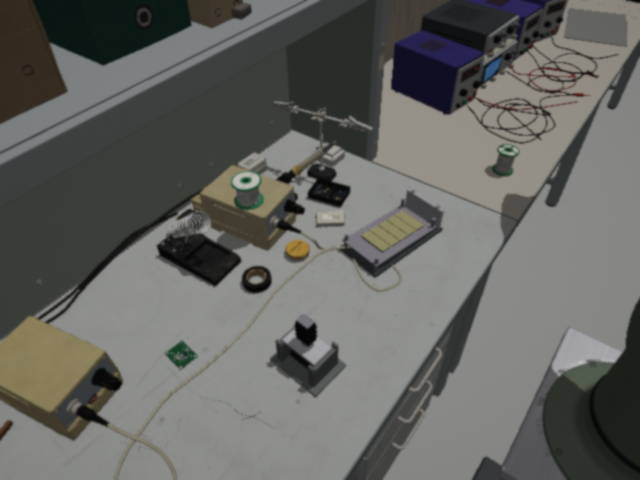

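View pics/top0.png

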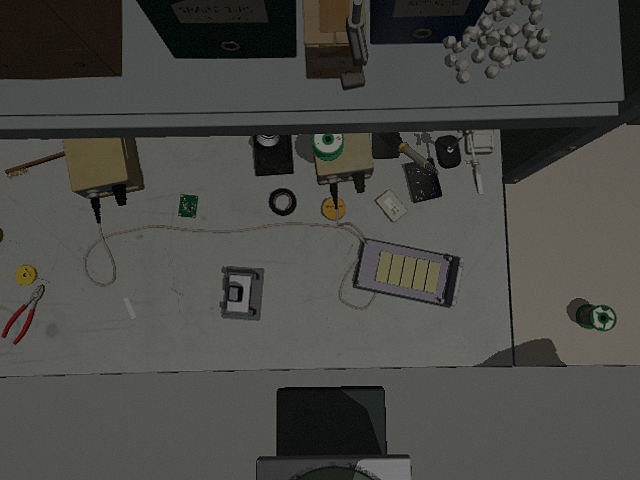

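The scene view shows the roller in its stand at about (307,350) and the jig at (393,238), stop bar at upper right. The top view shows the stand at (242,293), the handle at (234,292), and the jig at (407,272) with the stop bar on the right (455,280). Next I'll zoom in on both for orientation.

```bash
python3 - <<'E'
from h import *
np.set_printoptions(precision=4,suppress=True)
f=bot.grab_frame("top")
im=f["pixels"][:,:,::-1]
a=cv2.resize(im[255:330,205:275],None,fx=8,fy=8,interpolation=cv2.INTER_CUBIC)[:560]
cv2.imwrite("pics/st.png",cv2.convertScaleAbs(a,alpha=1.6))
b=cv2.resize(im[230:315,345:470],None,fx=6,fy=6,interpolation=cv2.INTER_CUBIC)
cv2.imwrite("pics/jig.png",cv2.convertScaleAbs(b,alpha=1.4))
for n in("stand","roller","jig","strip0","strip1","strip2","strip3","strip4"):
    for r in bot.regions_of(f,n)[:1]:
        m=r["region"].astype(np.uint8);c=max(cv2.findContours(m,0,2)[0],key=cv2.contourArea)
        q=cv2.minAreaRect(c);print(n,r["conf"],m.sum(),q)
        z={"stand":0,"jig":.004,"roller":.055}.get(n,.033)
        bx=[at(f,p,z)[:2] for p in cv2.boxPoints(q)];bx=np.array(bx);print(bx.mean(0),bx.tolist())
# yellow strips
hsv=cv2.cvtColor(f["pixels"],cv2.COLOR_RGB2HSV);m=cv2.inRange(hsv,(20,60,60),(40,255,255));m2=np.zeros_like(m);m2[240:305,365:450]=m[240:305,365:450]
c=cv2.findNonZero(m2);q=cv2.minAreaRect(c);bx=np.array([at(f,p,.033)[:2] for p in cv2.boxPoints(q)]);print("yellow",len(c),bx.mean(0),bx)
E
```

```text
stand 0.61 1215 ((242.57020568847656, 293.1108093261719), (40.50553894042969, 52.80936813354492), 4.513988018035889)
[0.4916 0.1856] [[0.43988025204705644, 0.23320730523585462], [0.551852404301628, 0.22444720097573], [0.5432721462848241, 0.1375191744130193], [0.43143706352128863, 0.14720062123441455]]
roller 0.65 550 ((391.1065368652344, 205.32785034179688), (29.832592010498047, 18.9494571685791), 50.194427490234375)
[ 0.6665 -0.1312] [[0.6784085578907878, -0.09683739170846804], [0.7031998513019578, -0.127659469986136], [0.6544217106505374, -0.16547938998231454], [0.6298202615073121, -0.13475433813946552]]
jig 0.74 5349 ((408.8269348144531, 272.86541748046875), (104.72600555419922, 53.1474723815918), 11.309932708740234)
[ 0.5282 -0.1703] [[0.4963463772878764, -0.04939630714913504], [0.6076579799392682, -0.07461509391154678], [0.5593218272501503, -0.29213181481085143], [0.4495171010990866, -0.26507382334508245]]
strip0 0.85 335 ((432.4615478515625, 276.69232177734375), (11.7669677734375, 30.201885223388672), 11.309932708740234)
[ 0.5183 -0.2148] [[0.49035147341654794, -0.1957123645929
[... 791 characters left out ...]
15625, 276.69232177734375), (11.7669677734375, 30.201885223388672), 11.309932708740234)
[ 0.5183 -0.2148] [[0.49035147341654794, -0.1957123645929953], [0.5514778669869568, -0.21037732084750463], [0.5462451055624215, -0.23403607162383241], [0.485218030365247, -0.21925945483413112]]
strip4 0.85 335 ((432.4615478515625, 276.69232177734375), (11.7669677734375, 30.201885223388672), 11.309932708740234)
[ 0.5183 -0.2148] [[0.49035147341654794, -0.1957123645929953], [0.5514778669869568, -0.21037732084750463], [0.5462451055624215, -0.23403607162383241], [0.485218030365247, -0.21925945483413112]]
yellow 1698 [ 0.5096 -0.1594] [[ 0.4723 -0.0861]
 [ 0.5738 -0.1095]
 [ 0.5464 -0.2332]
 [ 0.4457 -0.2088]]
```

View pics/st.png

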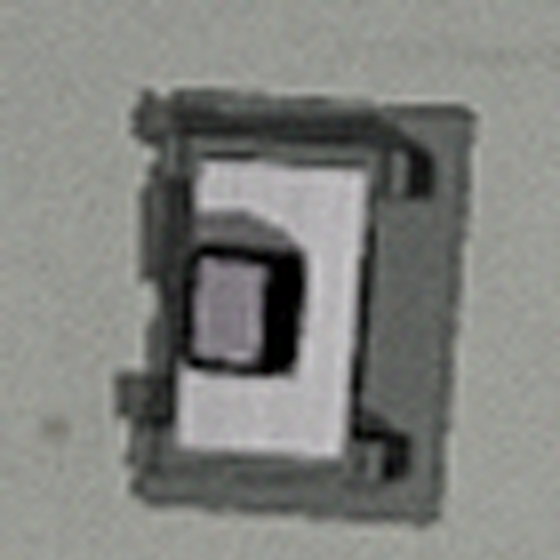

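View pics/jig.png

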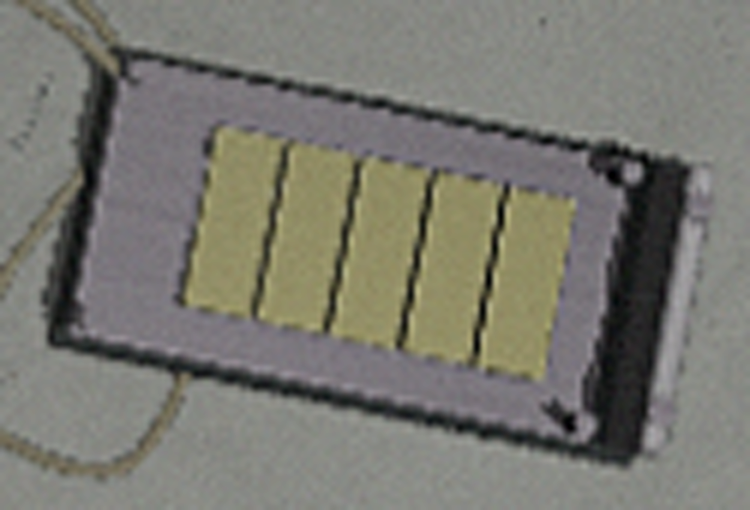

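```bash
python3 - <<'E'
from h import *
np.set_printoptions(precision=4,suppress=True)
f=bot.grab_frame("top")
def cs(L,s,ox,oy,z): return np.array([at(f,((u+.5)/s-.5+ox,(v+.5)/s-.5+oy),z)[:2] for u,v in L])
fl=cs([(192,160),(370,168),(352,458),(176,450)],8,205,255,.06)
print("flange",fl.mean(0),np.linalg.norm(fl-np.roll(fl,1,0),axis=1)); d=(fl[0]+fl[1]-fl[2]-fl[3]);print("x-axis yaw",np.degrees(np.arctan2(d[1],d[0])))
print("handle",cs([(203,260),(268,260),(262,360),(195,358)],8,205,255,.121).mean(0))
st=cs([(470,108),(432,522)],8,205,255,.006);d=st[0]-st[1];print("base edge",st,np.linalg.norm(d),np.degrees(np.arctan2(d[1],d[0])))
for z in(.025,.033,.041):
    s=cs([(218,127),(574,200),(545,380),(183,303)],6,345,230,z)
    d=s[0]+s[3]-s[1]-s[2];e=s[0]+s[1]-s[2]-s[3];c=s.mean(0)
    print("strips",z,c,"len",np.linalg.norm(d)/2,np.linalg.norm(e)/2,"y yaw",np.degrees(np.arctan2(d[1],d[0])),"x yaw",np.degrees(np.arctan2(e[1],e[0])))
b=cs([(118,48),(690,165),(628,462),(52,342)],6,345,230,.008);print("base",b.mean(0),b)
# scene cross-check: yellow region centroid
g=bot.grab_frame("scene")
hsv=cv2.cvtColor(g["pixels"],cv2.COLOR_RGB2HSV);m=cv2.inRange(hsv,(20,60,60),(40,255,255));m2=np.zeros_like(m);m2[200:260,355:430]=m[200:260,355:430]
c=cv2.findNonZero(m2)[:,0].astype(float).mean(0);print(c)
for z in(.025,.033,.041):print(at(g,c,z))
for p in bot.spot_point(g,"roller_grip")[:2]+bot.spot_point(f,"roller_grip")[:2]:print(p)
print(bot.observe()["clock"])
E
```

```text
flange [0.4918 0.1843] [0.0732 0.0454 0.0732 0.0446]
x-axis yaw -3.4950383280243646
handle [0.4921 0.1841]
base edge [[0.5438 0.1401]
 [0.4344 0.1509]] 0.10989949226054173 -5.663338128486261
strips 0.025 [ 0.5299 -0.1656] len 0.1271213208381226 0.06327172040865478 y yaw 77.11245953187199 x yaw -12.19373379892272
strips 0.033 [ 0.5297 -0.1643] len 0.12620910854967277 0.0628176876745106 y yaw 77.112459531872 x yaw -12.193733798922723
strips 0.041 [ 0.5294 -0.1631] len 0.1252968962612229 0.06236365494036653 y yaw 77.11245953187205 x yaw -12.193733798922718
base [ 0.5301 -0.1651] [[ 0.605  -0.0776]
 [ 0.5593 -0.2789]
 [ 0.4553 -0.2524]
 [ 0.5007 -0.0514]]
[391.8033 230.6084]
[ 0.5304 -0.1624  0.025 ]
[ 0.5267 -0.1548  0.033 ]
[ 0.523  -0.1471  0.041 ]
{'position': [301.7, 324.7], 'conf': 0.96}
{'position': [231.6, 291.4], 'conf': 0.56}
1.85
```

Emit:
carry_out --rows '[[[0.409,-0.274,0,23.3],[0.409,-0.274,0,23.3],[0.409,-0.274,0,23.3],[0.409,-0.274,0,23.3],[0.409,-0.274,0,23.3],[0.409,-0.274,0,23.3],[0.409,-0.274,0,23.3],[0.409,-0.274,0,23.3],[0.409,-0.274,0,23.3],[0.409,-0.274,0,23.3],[0.409,-0.274,0,23.3],[0.409,-0.274,0,23.3]]]' --grip 0.06

```text
clock: 2.85
position: [0.5017, -0.1976, 0.2315]
tool_rot: [-3.141, -0.001, -0.077]
force: [1.2, -0.3, -0.4]
grip_width: 0.06
finger_force: 0.0
```

Emit:
carry_out --rows '[[[-0.039,-0.38,0.05,0],[-0.039,-0.38,0.05,0],[-0.039,-0.38,0.05,0],[-0.039,-0.38,0.05,0],[-0.039,-0.38,0.05,0],[-0.039,-0.38,0.05,0],[-0.039,-0.38,0.05,0],[-0.039,-0.38,0.05,0],[-0.039,-0.38,0.05,0],[-0.039,-0.38,0.05,0],[-0.039,-0.38,0.05,0],[-0.039,-0.38,0.05,0]]]'

```text
clock: 3.85
position: [0.4909, 0.1821, 0.1812]
tool_rot: [3.141, 0.0, -0.077]
force: [-0.9, 0.3, -0.1]
grip_width: 0.0604
finger_force: 0.0
```

```bash
python3 - <<'E'
from h import *
o=bot.observe();print(o["position"],o["tool_rot"],o["force"])
f=bot.grab_frame("scene")
im=f["pixels"][:,:,::-1]
cv2.imwrite("pics/near.png",cv2.convertScaleAbs(cv2.resize(im[250:400,230:390],None,fx=5,fy=4,interpolation=cv2.INTER_CUBIC)[:600],alpha=1.4))
print(proj(f,o["position"]), proj(f,[.492,.184,.106]))
E
```

```text
[0.49094173 0.18206169 0.18115197] [ 3.14134916e+00  2.82809304e-04 -7.65253085e-02] [-0.9386429   0.27138984 -0.12805814]
[305.8305094  295.58121097] [306.12876789 325.79408093]
```

View pics/near.png

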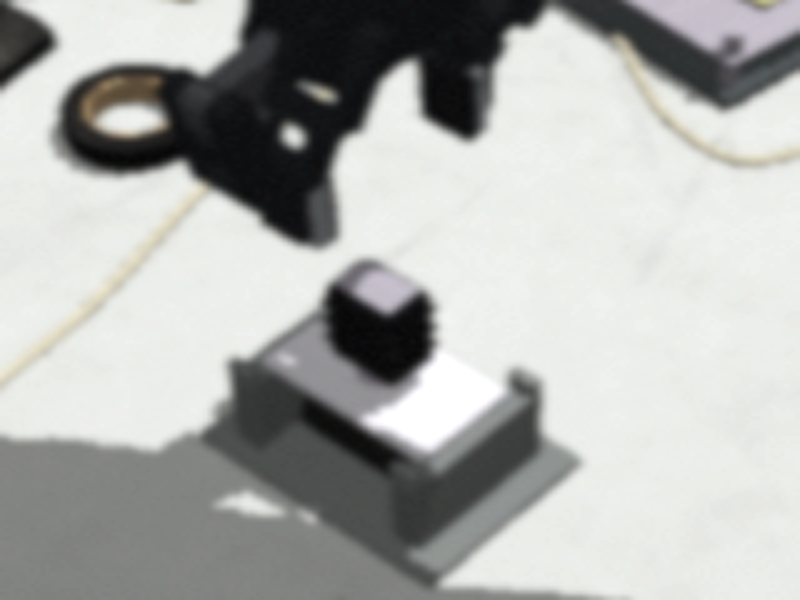

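The view shows the open fingers straddling the handle (crop 380,315), aligned with it, and the flange lying between the lips.

Emit:
carry_out --rows '[[[0.001,-0.002,0.03,0],[0.001,-0.002,0.06,0],[0.001,-0.002,0.08,0],[0.001,-0.002,0.09,0],[0.001,-0.002,0.094,0],[0.001,-0.002,0.094,0],[0.001,-0.002,0.094,0]]]'

```text
clock: 4.48
position: [0.4929, 0.1834, 0.0883]
tool_rot: [-3.141, -0.001, -0.079]
force: [1.0, -0.0, -0.1]
grip_width: 0.06
finger_force: 0.0
```

Emit:
carry_out --rows '[[[0,0,0,0],[0,0,0,0],[0,0,0,0],[0,0,0,0],[0,0,0,0],[0,0,0,0],[0,0,0,0],[0,0,0,0]]]' --grip 0.015 --grip_force 60

```text
clock: 5.15
position: [0.4926, 0.1838, 0.0876]
tool_rot: [-3.141, -0.001, -0.078]
force: [1.4, 0.2, 6.3]
grip_width: 0.0214
finger_force: 60.6
```

Emit:
carry_out --rows '[[[0,0,-0.005,0],[0,0,-0.015,0],[0,0,-0.035,0],[0,0,-0.065,0],[0,0,-0.09,0],[0,0,-0.1,0],[0,0,-0.1,0],[0,0,-0.1,0]]]'

```text
clock: 5.82
position: [0.4921, 0.1835, 0.1871]
tool_rot: [3.142, -0.0, -0.078]
force: [-1.0, -0.9, -3.2]
grip_width: 0.0212
finger_force: 59.8
```

```bash
python3 - <<'E'
from h import *
o=bot.observe();print(o["position"],o["tool_rot"],o["force"],o["moment"])
f=bot.grab_frame("scene");o=bot.observe();print(o["force"])
im=f["pixels"][:,:,::-1]
cv2.imwrite("pics/lift.png",cv2.convertScaleAbs(cv2.resize(im[230:380,230:390],None,fx=5,fy=4,interpolation=cv2.INTER_CUBIC)[:600],alpha=1.4))
c,s=np.cos(o["tool_rot"][2]),np.sin(o["tool_rot"][2])
y=np.radians(77.2);t=np.array([.530,-.166])-.056*np.array([np.cos(y),np.sin(y)]);d=t-o["position"][:2]
print(t,"shift",c*d[0]+s*d[1],s*d[0]-c*d[1],"twist",12.8+np.degrees(o["tool_rot"][2]))
E
```

```text
[0.49206891 0.18350116 0.18711487] [ 3.14159231e+00 -1.44674556e-04 -7.79790652e-02] [-1.02066774 -0.86358427 -3.15847933] [-0.03481352  0.03766518  0.00304896]
[ 0.88823511  0.40057015 -2.4717352 ]
[ 0.51759328 -0.22060836] shift 0.05725640697440673 0.4007332183259995 twist 8.335635878997024
```

View pics/lift.png

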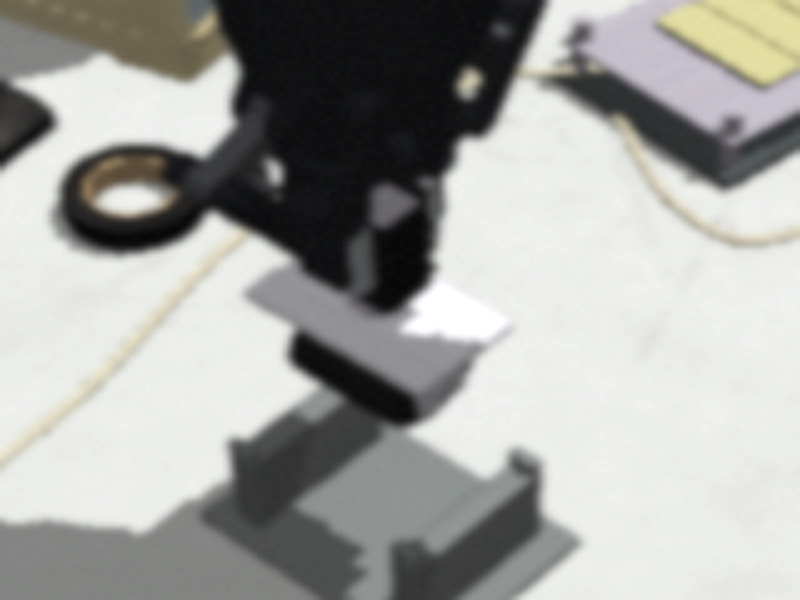

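The roller hangs upright and square in the fingers above the stand. Moving over strip 0.

Emit:
carry_out --rows '[[[0.005,0.035,0,8.3],[0.057,0.4,0,8.3],[0.057,0.4,0,8.3],[0.057,0.4,0,8.3],[0.057,0.4,0,8.3],[0.057,0.4,0,8.3],[0.057,0.4,0,8.3],[0.057,0.4,0,8.3],[0.057,0.4,0,8.3],[0.057,0.4,0,8.3],[0.057,0.4,0,8.3],[0.057,0.4,0,8.3]]]'

```text
clock: 6.87
position: [0.5167, -0.2215, 0.1853]
tool_rot: [3.141, 0.003, -0.226]
force: [0.8, 0.4, -3.7]
grip_width: 0.0213
finger_force: 60.2
```

Emit:
carry_out --rows '[[[0,0,0,0],[0,0,0.02,0],[0,0,0.04,0],[0,0,0.05,0],[0,0,0.055,0],[0,0,0.058,0],[0,0,0.058,0],[0,0,0.058,0]]]'

```text
clock: 7.53
position: [0.5183, -0.2195, 0.1299]
tool_rot: [3.142, -0.001, -0.223]
force: [-0.1, -0.1, -2.0]
grip_width: 0.0211
finger_force: 60.1
```

```bash
python3 - <<'E'
from h import *
F=[]
for i in range(4):
    f=bot.grab_frame("scene");o=bot.observe();F.append(o["force"])
print(np.mean(F,0),np.std(F,0),o["position"],o["tool_rot"])
save(f,"jig_s.png")
im=f["pixels"][:,:,::-1]
cv2.imwrite("pics/overjig.png",cv2.convertScaleAbs(cv2.resize(im[170:290,320:470],None,fx=5,fy=5,interpolation=cv2.INTER_CUBIC)[:600],alpha=1.4))
E
```

```text
[-0.2526894   0.0989858  -2.27721366] [0.5948357  0.61471354 0.23021746] [ 0.51817893 -0.21965843  0.12988149] [ 3.14153822e+00 -8.19302405e-04 -2.22865524e-01]
```

View pics/overjig.png

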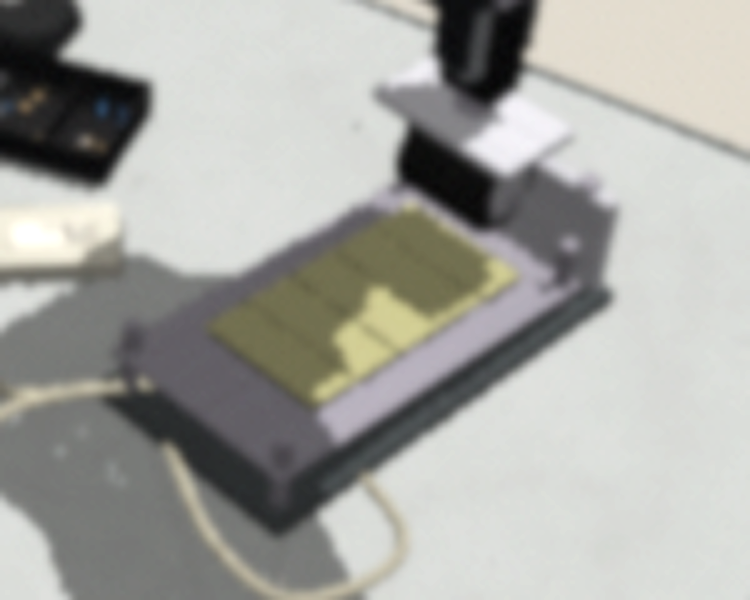

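The wheel hovers over strip 0 (crop 450,190), centred across the row and clear of the stop bar. Feeling downwards.

Emit:
carry_out --rows '[[[0,0,0.003,0],[0,0,0.006,0],[0,0,0.009,0],[0,0,0.011,0],[0,0,0.012,0],[0,0,0.012,0]]]'

```text
clock: 8.23
position: [0.5178, -0.2195, 0.1169]
tool_rot: [-3.141, 0.001, -0.223]
force: [0.5, -0.2, -1.8]
grip_width: 0.0213
finger_force: 60.1
```

Emit:
carry_out --rows '[[[0,0,0.001,0],[0,0,0.002,0],[0,0,0.003,0],[0,0,0.003,0],[0,0,0.003,0]]]'

```text
clock: 8.65
position: [0.518, -0.2196, 0.1143]
tool_rot: [-3.142, 0.0, -0.223]
force: [-0.5, 0.4, -3.3]
grip_width: 0.0212
finger_force: 60.1
```

```bash
python3 - <<'E'
from h import *
o=bot.observe();print(o["position"],o["force"])
f=bot.grab_frame("top");g=bot.grab_frame("scene")
# triangulate strip4's outer corners / wire: yellow left-edge in both
for h,(r0,r1,c0,c1) in((f,(240,305,365,450)),(g,(195,260,355,435))):
    hsv=cv2.cvtColor(h["pixels"],cv2.COLOR_RGB2HSV);m=cv2.inRange(hsv,(20,50,30),(40,255,255))[r0:r1,c0:c1]
    p=cv2.findNonZero(m)[:,0]+[c0,r0]
    for z in(.021,.025,.029,.033):
        w=np.array([at(h,q,z)[:2] for q in p])-[.530,-.166];y=np.radians(77.2);j=w@np.array([np.cos(y),np.sin(y)])
        print(z,"strip4 end, jig y:",np.percentile(j,99.5),"(want .0643)")
E
```

```text
[ 0.51795157 -0.21959135  0.11427176] [-0.51647672  0.42854946 -3.26862578]
0.021 strip4 end, jig y: 0.06406524143911171 (want .0643)
0.025 strip4 end, jig y: 0.06441862747467945 (want .0643)
0.029 strip4 end, jig y: 0.06477201351024721 (want .0643)
0.033 strip4 end, jig y: 0.06512539954581496 (want .0643)
0.021 strip4 end, jig y: 0.05887602131794725 (want .0643)
0.025 strip4 end, jig y: 0.06188286266252916 (want .0643)
0.029 strip4 end, jig y: 0.06488970400711092 (want .0643)
0.033 strip4 end, jig y: 0.06789654535169283 (want .0643)
```

Emit:
carry_out --rows '[[[0,0,0.001,0],[0,0,0.002,0],[0,0,0.003,0],[0,0,0.003,0]]]'

```text
clock: 9.08
position: [0.5178, -0.2195, 0.1111]
tool_rot: [-3.142, 0.0, -0.223]
force: [-0.1, 0.0, -2.8]
grip_width: 0.0213
finger_force: 60.1
```

Emit:
carry_out --rows '[[[0,0,0.001,0],[0,0,0.002,0],[0,0,0.002,0],[0,0,0.002,0]]]'

```text
clock: 9.42
position: [0.5179, -0.2195, 0.1092]
tool_rot: [-3.142, 0.0, -0.223]
force: [0.1, -0.4, -2.0]
grip_width: 0.0213
finger_force: 60.1
```

Emit:
carry_out --rows '[[[0,0,0.001,0],[0,0,0.002,0],[0,0,0.002,0],[0,0,0.002,0]]]'

```text
clock: 9.75
position: [0.5179, -0.2196, 0.1072]
tool_rot: [-3.142, 0.0, -0.223]
force: [-0.0, -0.4, -3.2]
grip_width: 0.021
finger_force: 60.1
```

Emit:
carry_out --rows '[[[0,0,0.001,0],[0,0,0.0015,0],[0,0,0.0015,0],[0,0,0.0015,0]]]'

```text
clock: 10.08
position: [0.5181, -0.2196, 0.1059]
tool_rot: [3.142, -0.0, -0.223]
force: [-0.9, 0.3, 0.6]
grip_width: 0.0211
finger_force: 60.8
```

Emit:
carry_out --rows '[[[0,0,0.0005,0],[0,0,0.001,0],[0,0,0.001,0],[0,0,0.001,0]]]'

```text
clock: 10.42
position: [0.5181, -0.2196, 0.105]
tool_rot: [3.142, -0.0, -0.223]
force: [-1.8, 0.7, 4.8]
grip_width: 0.0213
finger_force: 61.1
```

Emit:
carry_out --rows '[[[0,0,0.0005,0],[0,0,0.001,0],[0,0,0.001,0],[0,0,0.001,0]]]'

```text
clock: 10.75
position: [0.5181, -0.2196, 0.1039]
tool_rot: [3.142, -0.0, -0.223]
force: [-0.9, -0.4, 4.3]
grip_width: 0.0208
finger_force: 61.1
```

Emit:
carry_out --rows '[[[0,0,0.0005,0],[0,0,0.001,0],[0,0,0.001,0],[0,0,0.001,0]]]'

```text
clock: 11.08
position: [0.5181, -0.2197, 0.1031]
tool_rot: [3.142, -0.0, -0.223]
force: [-1.2, -0.3, 8.6]
grip_width: 0.0212
finger_force: 61.6
```

Emit:
carry_out --rows '[[[0,0,0.0005,0],[0,0,0.0005,0],[0,0,0.0005,0],[0,0,0.0005,0]]]'

```text
clock: 11.42
position: [0.5182, -0.2197, 0.1027]
tool_rot: [3.141, -0.001, -0.223]
force: [-2.0, -0.2, 10.9]
grip_width: 0.0213
finger_force: 61.9
```

Emit:
carry_out --rows '[[[0,-0.001,0.0002,0],[0,-0.002,0.0002,0],[0,-0.003,0.0002,0],[0,-0.004,0.0002,0],[0,-0.005,0.0002,0],[0,-0.006,0.0002,0],[0,-0.006,0.0002,0]]]'

```text
clock: 12.0
position: [0.5196, -0.2138, 0.1026]
tool_rot: [3.141, -0.001, -0.223]
force: [-2.6, -0.6, 12.7]
grip_width: 0.021
finger_force: 62.5
```

Emit:
carry_out --rows '[[[0,-0.001,0,0],[0,-0.002,0,0],[0,-0.003,0,0],[0,-0.004,0,0],[0,-0.005,0,0]]]'

```text
clock: 12.42
position: [0.5205, -0.2098, 0.1027]
tool_rot: [3.141, -0.001, -0.223]
force: [-3.4, -3.7, 13.8]
grip_width: 0.0212
finger_force: 62.6
```

Emit:
carry_out --rows '[[[0,-0.001,0,0],[0,-0.002,0,0],[0,-0.003,0,0],[0,-0.004,0,0],[0,-0.005,0,0]]]'

```text
clock: 12.83
position: [0.5218, -0.2045, 0.1028]
tool_rot: [3.141, -0.001, -0.223]
force: [-3.3, -1.1, 14.6]
grip_width: 0.0211
finger_force: 62.6
```

Emit:
carry_out --rows '[[[0,-0.001,-0.0002,0],[0,-0.002,-0.0003,0],[0,-0.003,-0.0003,0],[0,-0.004,-0.0003,0],[0,-0.005,-0.0004,0],[0,-0.006,-0.0004,0],[0,-0.007,-0.0004,0],[0,-0.008,-0.0004,0]]]'

```text
clock: 13.5
position: [0.5236, -0.1965, 0.1032]
tool_rot: [3.141, -0.001, -0.223]
force: [-2.6, -1.1, 15.2]
grip_width: 0.021
finger_force: 62.6
```

Emit:
carry_out --rows '[[[0,-0.001,-0.0003,0],[0,-0.002,-0.0004,0],[0,-0.003,-0.0005,0],[0,-0.004,-0.0005,0],[0,-0.005,-0.0006,0],[0,-0.006,-0.0006,0],[0,-0.007,-0.0007,0],[0,-0.008,-0.0007,0]]]'

```text
clock: 14.17
position: [0.5254, -0.1886, 0.1038]
tool_rot: [3.141, -0.001, -0.223]
force: [-2.2, -0.5, 14.8]
grip_width: 0.0212
finger_force: 62.5
```

Emit:
carry_out --rows '[[[0,-0.001,-0.0003,0],[0,-0.002,-0.0005,0],[0,-0.003,-0.0005,0],[0,-0.004,-0.0006,0],[0,-0.005,-0.0006,0],[0,-0.006,-0.0007,0],[0,-0.007,-0.0007,0],[0,-0.008,-0.0008,0]]]'

```text
clock: 14.83
position: [0.5271, -0.1812, 0.1045]
tool_rot: [3.141, -0.001, -0.223]
force: [-2.0, -3.7, 11.6]
grip_width: 0.0213
finger_force: 62.2
```

Emit:
carry_out --rows '[[[0,-0.001,0,0],[0,-0.002,-0.0001,0],[0,-0.003,-0.0001,0],[0,-0.004,-0.0001,0],[0,-0.005,-0.0002,0],[0,-0.006,-0.0002,0],[0,-0.007,-0.0003,0],[0,-0.008,-0.0003,0]]]'

```text
clock: 15.5
position: [0.529, -0.173, 0.1049]
tool_rot: [3.141, -0.001, -0.223]
force: [-1.3, -1.2, 11.4]
grip_width: 0.0212
finger_force: 62.3
```

Emit:
carry_out --rows '[[[0,-0.001,0.0001,0],[0,-0.002,0.0001,0],[0,-0.003,0,0],[0,-0.004,0,0],[0,-0.005,-0.0001,0],[0,-0.006,-0.0001,0],[0,-0.007,-0.0002,0],[0,-0.008,-0.0002,0],[0,-0.009,-0.0003,0],[0,-0.01,-0.0003,0]]]'

```text
clock: 16.33
position: [0.5312, -0.1633, 0.1052]
tool_rot: [3.141, -0.001, -0.223]
force: [-1.6, 0.2, 12.2]
grip_width: 0.0216
finger_force: 62.4
```

Emit:
carry_out --rows '[[[0,-0.001,0,0],[0,-0.002,-0.0001,0],[0,-0.003,-0.0001,0],[0,-0.004,-0.0001,0],[0,-0.005,-0.0002,0],[0,-0.006,-0.0002,0],[0,-0.007,-0.0003,0],[0,-0.008,-0.0003,0],[0,-0.009,-0.0004,0],[0,-0.01,-0.0004,0]]]'

```text
clock: 17.17
position: [0.5334, -0.1537, 0.1056]
tool_rot: [3.141, -0.001, -0.223]
force: [-1.3, -1.0, 12.7]
grip_width: 0.0211
finger_force: 62.4
```

Emit:
carry_out --rows '[[[0,-0.001,0,0],[0,-0.002,-0.0001,0],[0,-0.003,-0.0001,0],[0,-0.004,-0.0001,0],[0,-0.005,-0.0002,0],[0,-0.006,-0.0002,0],[0,-0.007,-0.0003,0],[0,-0.008,-0.0003,0]]]'

```text
clock: 17.83
position: [0.5353, -0.1457, 0.1059]
tool_rot: [3.141, -0.001, -0.223]
force: [-1.2, -0.7, 13.6]
grip_width: 0.0212
finger_force: 62.4
```

Emit:
carry_out --rows '[[[0,-0.001,-0.0002,0],[0,-0.002,-0.0002,0],[0,-0.003,-0.0003,0],[0,-0.004,-0.0003,0],[0,-0.005,-0.0004,0],[0,-0.006,-0.0004,0],[0,-0.007,-0.0005,0],[0,-0.008,-0.0005,0],[0,-0.009,-0.0006,0],[0,-0.01,-0.0006,0]]]'

```text
clock: 18.67
position: [0.5375, -0.1359, 0.1065]
tool_rot: [3.142, -0.001, -0.223]
force: [-2.1, -0.3, 11.2]
grip_width: 0.0216
finger_force: 62.3
```

Emit:
carry_out --rows '[[[0,-0.001,0,0],[0,-0.002,-0.0001,0],[0,-0.003,-0.0001,0],[0,-0.004,-0.0002,0],[0,-0.005,-0.0002,0],[0,-0.006,-0.0003,0],[0,-0.007,-0.0003,0],[0,-0.008,-0.0003,0],[0,-0.009,-0.0004,0],[0,-0.01,-0.0004,0]]]'

```text
clock: 19.5
position: [0.5397, -0.1262, 0.1069]
tool_rot: [3.141, -0.001, -0.223]
force: [-0.9, -0.8, 12.2]
grip_width: 0.021
finger_force: 62.3
```

Emit:
carry_out --rows '[[[0,-0.001,0,0],[0,-0.002,-0.0001,0],[0,-0.003,-0.0001,0],[0,-0.004,-0.0002,0],[0,-0.005,-0.0002,0],[0,-0.006,-0.0003,0],[0,-0.007,-0.0003,0],[0,-0.008,-0.0003,0],[0,-0.009,-0.0004,0],[0,-0.01,-0.0004,0]]]'

```text
clock: 20.33
position: [0.542, -0.1164, 0.1073]
tool_rot: [3.142, -0.001, -0.223]
force: [-1.0, -1.1, 11.6]
grip_width: 0.0213
finger_force: 62.3
```

Emit:
carry_out --rows '[[[0,-0.001,0,0],[0,-0.002,-0.0001,0],[0,-0.003,-0.0001,0],[0,-0.004,-0.0002,0],[0,-0.005,-0.0002,0],[0,-0.006,-0.0003,0],[0,-0.007,-0.0003,0],[0,-0.008,-0.0003,0],[0,-0.009,-0.0004,0],[0,-0.01,-0.0004,0]]]'

```text
clock: 21.17
position: [0.5442, -0.1066, 0.1077]
tool_rot: [3.142, -0.002, -0.223]
force: [-0.8, -0.6, 12.7]
grip_width: 0.0211
finger_force: 62.3
```

Emit:
carry_out --rows '[[[0,-0.001,0,0],[0,-0.002,-0.0001,0],[0,-0.004,-0.0002,0],[0,-0.006,-0.0003,0],[0,-0.008,-0.0003,0],[0,-0.01,-0.0004,0],[0,-0.012,-0.0005,0],[0,-0.014,-0.0006,0],[0,-0.016,-0.0007,0],[0,-0.018,-0.0008,0],[0,-0.018,-0.0008,0]]]'

```text
clock: 22.08
position: [0.5474, -0.0884, 0.1077]
tool_rot: [-3.142, 0.001, -0.222]
force: [-0.3, 0.0, -2.4]
grip_width: 0.0213
finger_force: 60.3
```

Emit:
carry_out --rows '[[[0,0,-0.005,0],[0,0,-0.015,0],[0,0,-0.04,0],[0,0,-0.07,0],[0,0,-0.08,0],[0,0,-0.08,0],[0,0,-0.08,0]]]'

```text
clock: 22.67
position: [0.5476, -0.089, 0.1881]
tool_rot: [-3.142, -0.001, -0.223]
force: [-1.3, -0.1, -3.6]
grip_width: 0.0215
finger_force: 60.5
```

```bash
python3 - <<'E'
from h import *
f=bot.grab_frame("scene");g=bot.grab_frame("top");o=bot.observe();print(o["position"],o["tool_rot"],o["force"])
a=cv2.resize(f["pixels"][150:270,320:470,::-1],None,fx=5,fy=5,interpolation=cv2.INTER_CUBIC)
cv2.imwrite("pics/after.png",cv2.convertScaleAbs(a,alpha=1.4))
ps=np.radians(o["tool_rot"][2]*57.29578);c,s=np.cos(ps),np.sin(ps)
d=np.array([.4922,.1837])-o["position"][:2];print("shift",c*d[0]+s*d[1],s*d[0]-c*d[1],"twist",np.degrees(ps+.0785))
E
```

```text
[ 0.54688265 -0.08885151  0.18677203] [ 3.14134846e+00  1.72428342e-03 -2.22761695e-01] [-0.84304278 -0.32176374 -2.67456945]
shift -0.11354464790021834 -0.25373634217292473 twist -8.265586348754624
```

View pics/after.png

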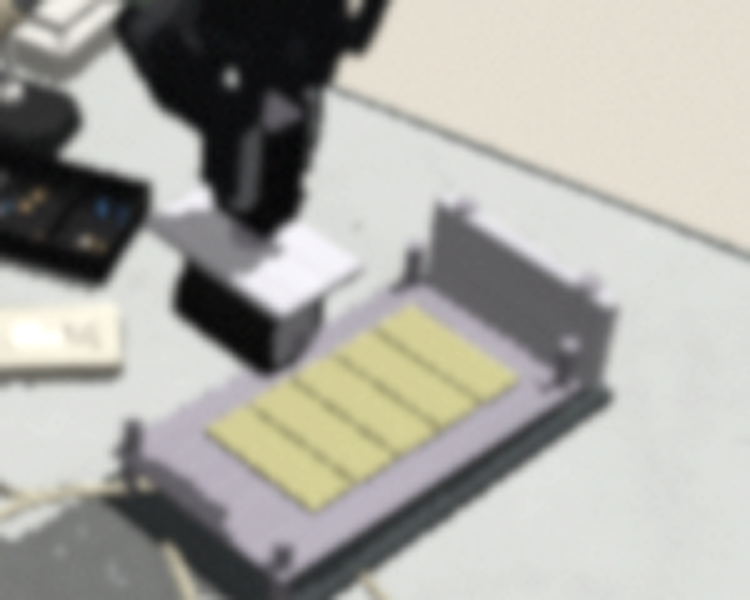

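The five strips (crop 210–515, 310–510) look flush and evenly flat. The roller is still upright in the fingers. Returning it to the stand.

Emit:
carry_out --rows '[[[-0.1135,-0.2537,0,-8.3],[-0.1135,-0.2537,0,-8.3],[-0.1135,-0.2537,0,-8.3],[-0.1135,-0.2537,0,-8.3],[-0.1135,-0.2537,0,-8.3],[-0.1135,-0.2537,0,-8.3],[-0.1135,-0.2537,0,-8.3],[-0.1135,-0.2537,0,-8.3],[-0.1135,-0.2537,0,-8.3],[-0.1135,-0.2537,0,-8.3],[-0.1135,-0.2537,0,-8.3],[-0.1135,-0.2537,0,-8.3]]]'

```text
clock: 23.77
position: [0.4931, 0.1825, 0.1875]
tool_rot: [3.141, 0.001, -0.08]
force: [1.2, -0.1, -2.8]
grip_width: 0.0208
finger_force: 60.4
```

Emit:
carry_out --rows '[[[0,0,0.015,0],[0,0,0.035,0],[0,0,0.05,0],[0,0,0.06,0],[0,0,0.066,0],[0,0,0.07,0],[0,0,0.07,0],[0,0,0.07,0]]]'

```text
clock: 24.43
position: [0.4932, 0.1836, 0.1183]
tool_rot: [-3.141, -0.0, -0.078]
force: [0.7, 0.0, -2.8]
grip_width: 0.0212
finger_force: 60.5
```

Emit:
carry_out --rows '[[[-0.0005,0,0.006,0],[-0.0005,0,0.012,0],[-0.0005,0,0.018,0],[-0.0005,0,0.022,0],[-0.0005,0,0.025,0],[-0.0005,0,0.027,0],[-0.0005,0,0.028,0],[-0.0005,0,0.029,0],[-0.0005,0,0.029,0]]]'

```text
clock: 25.18
position: [0.4924, 0.1837, 0.0889]
tool_rot: [-3.142, -0.0, -0.078]
force: [0.3, -0.5, -3.1]
grip_width: 0.0216
finger_force: 60.5
```

Emit:
carry_out --rows '[[[0,0,0.0005,0],[0,0,0.001,0],[0,0,0.0015,0],[0,0,0.0015,0],[0,0,0.0015,0]]]'

```text
clock: 25.6
position: [0.4926, 0.1837, 0.0877]
tool_rot: [-3.141, -0.0, -0.078]
force: [-0.4, -0.0, 4.2]
grip_width: 0.0214
finger_force: 61.6
```

Seated (force rose to about +4 N). Opening gently and withdrawing.

Emit:
carry_out --rows '[[[0,0,0,0],[0,0,0,0],[0,0,0,0],[0,0,0,0],[0,0,0,0],[0,0,0,0],[0,0,0,0]]]' --grip 0.055

```text
clock: 26.18
position: [0.4924, 0.1837, 0.0874]
tool_rot: [-3.142, 0.0, -0.078]
force: [0.6, -1.0, -0.3]
grip_width: 0.055
finger_force: 0.0
```

Emit:
carry_out --rows '[[[0,0,-0.005,0],[0,0,-0.02,0],[0,0,-0.05,0],[0,0,-0.09,0],[0,0,-0.12,0],[0.0,0.03,-0.14,0],[0,0.07,-0.14,0],[0,0.11,-0.14,0],[0,0.15,-0.14,0],[0,0.15,-0.14,0],[0,0.15,-0.14,0]]]'

```text
clock: 27.1
position: [0.4806, 0.0319, 0.228]
tool_rot: [3.141, -0.001, -0.082]
force: [0.1, 1.2, 0.6]
grip_width: 0.0551
finger_force: 0.0
```

```bash
python3 - <<'E'
from h import *
f=bot.grab_frame("scene");o=bot.observe();print(o["position"],o["force"],o["grip_width"])
a=cv2.resize(f["pixels"][190:400,220:450,::-1],None,fx=3.4,fy=2.8,interpolation=cv2.INTER_CUBIC)
cv2.imwrite("pics/end.png",cv2.convertScaleAbs(a,alpha=1.4))
E
```

```text
[0.4807411  0.03363904 0.2278389 ] [0.27962527 0.30082393 0.93974024] 0.055010280443905935
```

View pics/end.png

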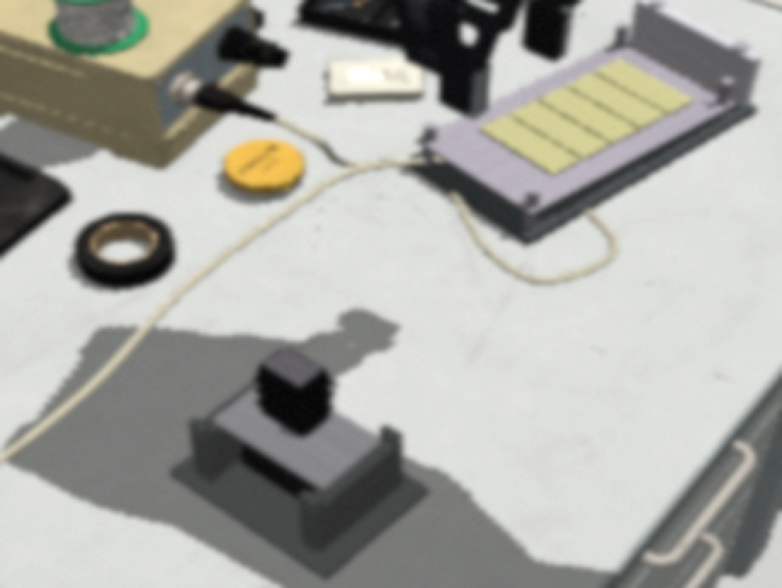

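The roller hangs upright in the stand (crop 295,430) and the strips are flat. The bystanders in view (tape roll, tin, pale case) are undisturbed.

```bash
python3 -c "
from workcell import bot
print(bot.job_done())"
```

```text
the job is handed in; nothing more can be done
None
```

I rolled all five strips from the stop bar to the open end at about 13–18 N and they look fully bedded; the roller is back upright in its stand, the nearby things were not touched, and the job was handed in at about 27 s.

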